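# Make up two specimen kits

## Task

Make up the two sampling kits from the stock on the bench: the blue tray gets the jars with the purple and the yellow caps and the orange slide box, the dark grey tray gets the red-capped jar and the green swab box. Stand everything upright on the tray floors, each jar in a square compartment of its own (either one) and each box in the long compartment. Never tip a jar or box over, and leave the white-capped jar, the tape and the timer where they are.

Things in the scene. Friction and masses are not known exactly. Their poses are not given: they have to be found in the camera images.
- jar_purple_center (a point): specimen jar, white round body with a purple screw cap; 76 mm tall, body 38 mm across, cap 42 mm across and 19 mm high; about 80 g. The point is its centre, half-way up, z axis up. It stands on the bench
- jar_red_center (a point): specimen jar, white round body with a red screw cap; 76 mm tall, body 38 mm across, cap 42 mm across and 19 mm high; about 80 g. The point is its centre, half-way up, z axis up. It stands on the bench
- jar_yellow_center (a point): specimen jar, white round body with a yellow screw cap; 76 mm tall, body 38 mm across, cap 42 mm across and 19 mm high; about 80 g. The point is its centre, half-way up, z axis up. It stands on the bench
- box_orange_center (a point): orange slide box, upright block with a white band round its sides, 70 mm long (its x axis), 36 mm wide (its y axis), 76 mm tall (z); about 90 g. The point is its centre, half-way up. It stands on the bench
- box_green_center (a point): green swab box, upright block with a white band round its sides, 70 mm long (its x axis), 36 mm wide (its y axis), 76 mm tall (z); about 90 g. The point is its centre, half-way up. It stands on the bench
- tray_blue: blue kit tray, fixed to the bench, 230 mm long (its x axis) by 70 mm (y); origin at the centre of its underside. Floor 4 mm thick and paler than the rim, all walls 4 mm thick with tops 16 mm above the bench. In one row along x: a long compartment, 90 by 62 mm inside, centred at x = -66 mm, and two square compartments, 62 by 62 mm inside, centred at x = 14 mm and x = 80 mm (all at y = 0)
- tray_grey: dark grey kit tray, fixed to the bench, 230 mm long (its x axis) by 70 mm (y); origin at the centre of its underside. Floor 4 mm thick and paler than the rim, all walls 4 mm thick with tops 16 mm above the bench. In one row along x: a long compartment, 90 by 62 mm inside, centred at x = 66 mm, and two square compartments, 62 by 62 mm inside, centred at x = -14 mm and x = -80 mm (all at y = 0)
- jar_white_center (a point): specimen jar, white round body with a white screw cap; 76 mm tall, body 38 mm across, cap 42 mm across and 19 mm high; about 80 g. The point is its centre, half-way up, z axis up. It stands on the bench; it is a spare and stays where it is
- tape_center (a point): roll of beige tape lying flat, 60 mm across, 24 mm high, the point is its centre; it stays where it is
- timer_center (a point): pale grey bench timer lying flat, 60 by 60 mm, 20 mm high, the point is its centre; it stays where it is

How it is judged:
By the outcome, as a careful person would: the job done as asked, in the order asked, and still so for the second after the job is handed in, with the robot touching nothing.
It also fails if it takes over 118 s, if anything falls off the work surface, if the arm or the gripper's body presses on something with over 40 N, if the wrist force passes 120 N, or if a joint passes its speed limit or range.

## Robot

A 6-joint arm with a two-finger parallel gripper is mounted at the origin on the work surface. World frame = base frame: x ahead of the robot, y to its left, z up, the work surface at z = 0. Lengths are in mm, angles in rad, forces in N, time in s.
With the tool pointing down it reaches from about 400 to 925 mm from the base axis. Payload 12.5 kg.
Tool frame: the origin (TCP) lies midway between the tips of the shut fingers; the grasp point (between the pads) lies 19 mm behind it; z points along the fingers, y is the direction in which the jaws open and shut (so a half turn about z gives the same grasp; the last joint's range is limited). The gripper opens to 95 mm and grips with 3 to 60 N. Pads are 20 mm wide; open, the fingers measure 119 mm over their backs; the gripper's body (75 mm by 180 mm) begins 59 mm behind the grasp point.
Start: joints at [1.133, 0.491, 1.559, -0, 1.092, -0.106], TCP at [203.576, 590.937, 191.061] pointing down, gripper open.
Joint ranges: [-3.1, 3.1], [-0.84, 2.19], [0.05, 2.79], [-1.13, 4.28], [0.06, 2.93], [-2.69, 2.69]. Speed limits (rad/s): [2.22, 2.22, 2.79, 3.14, 3.14, 3.14].

## Interface

Orientations are given as [roll, pitch, yaw] about the fixed x, y, z axes, in that order (R = Rz(yaw) Ry(pitch) Rx(roll)).
In Python, from cell import env gives the robot as it stands.
- The arm moves only by the tool drive_tool, never from a script. Its argument "increments" is a list of rows, each a list of 2 entries, a list of its own where there are three numbers: the shift along the tool's x, y, z as a fraction of full scale, then the turn, a rotation vector about the tool's x, y, z as a fraction of full scale. In form: [[[x, y, z], [ax, ay, az]], ...]. A call has 1 to 5 rows; each row shifts and turns the commanded pose from where the row before left it, along the tool's axes as they then stand; what a row does not reach is not made up. Full scale, the value 1, is 30 mm for a shift and 0.08 rad for a turn. A row lasts 1/12 s, in which the tool goes at most 41.7 mm and 7.16 degrees, less where a joint would pass 70% of its speed; a pose out of reach is approached as far as the arm can. A call with a number of a shift or a turn outside -1 to 1 is refused whole. A call with a gripper value outside its range is refused whole. "jaw" is the opening, from -1 (shut) to 1 (fully open), so that 0 is half open, set as the call begins (left out, the last holds). The fingers move at their own pace and stop on an object; the grip force is fixed at half the most. Time passes only in rows, so rows that do not move let the fingers close. It gives the time, the measured TCP pose, the force and the opening at its end, in the units of the state.
- env.state(): the state, without advancing time (a new reading comes with each control period).
- env.read_camera(name): name is "scene" or "top"; returns a dict with "pixels" (400x640x3 uint8, blue, green, red), "vertical_fov" (degrees; the focal length in pixels is half the picture's height over the tangent of half this angle, whatever the lens; pixels are square), "cx", "cy" (the principal point, pixels), "world_to_cam" (4x4, takes a point from world to camera coordinates). Camera axes: x right, y down, z forward; pixel columns grow to the right and rows downward; lengths in mm; the calibration is good to about 2 mm. A picture is of the moment at which its call begins. There is no depth.
- env.job_done(): hands the job in, once; it reports no verdict.
Trained networks look in a picture, given as the dict that the camera call returned (one of the last four; its "shot" number tells which), for a name from the list of things; names that differ only in an ending like _2 or _b are one class to them, and where a whole thing is asked for, a point or a joint stands for the part that bears it (a point fixed in the world has none). Each returns a list of dicts, best first, with "score" (0 to 1); they miss things now and then, are a little off and sometimes report something else, mostly with a low value. They report only what shows in the picture. A call takes as long as a camera call.
- env.boxes_of(target, picture): "point" ([x, y, z] in mm, in world coordinates, good to about 4 mm: the middle of the surface that is visible of it).
- env.tip_of(target, picture): "point" ([x, y, z] in mm, in world coordinates, good to about 4 mm: a listed point, or the origin of a listed thing).
The state is a dict: "t": time; "joints": joint angles; "qvel": joint speeds; "tau": joint torques, N m; "eef_pos": TCP position; "tcp_rot": TCP orientation; "ft_force": force on the tool from outside, world axes, zero at the start; "moment": the same for the moment, N m; "opening": opening from 0.0 (shut) to 1.0 (fully open).
Only numpy, scipy, OpenCV 4.12 (cv2) and the standard library are available. Lean on these libraries where they do the work, as an engineer would, in place of code of your own. Each camera call takes 0.05 s, during which the arm holds its last target.

## Working session

There is one attempt and no reset: what is moved stays moved. The work goes in short steps, Python scripts to look and compute and a tool call to move; the robot and the scene stay as the last step left them, time stands still between calls to the robot, and variables do not carry over. Pictures are saved under pics/ and viewed, and the job is handed in when it is done.

Besides the shell and the picture viewer there is one more tool, called as name([rows], argument=value, ...), one row to a line, values as JSON. drive_tool: Moves the arm, as the interface text tells. Its arguments: {"type":"object","properties":{"increments":{"type":"array","items":{"type":"array"}},"jaw":{"type":"number"}},"required":["increments"]}

```bash
mkdir -p pics; ls; python3 - <<'E'
from cell import env
import cv2
print(env.state())
for n in ("scene","top"):
    p=env.read_camera(n); cv2.imwrite(f"pics/{n}0.png",p["pixels"]); print(n,p["vertical_fov"],p["cx"],p["cy"],p["world_to_cam"])
    for t in ["jar_purple_center","jar_red_center","jar_yellow_center","jar_white_center","box_orange_center","box_green_center","tray_blue","tray_grey","tape_center","timer_center"]:
        r=env.tip_of(t,p); print(t,[(x["point"],x["score"]) for x in r[:2]])
E
```

```text
pics
{'t': 0.0, 'joints': array([ 1.13337563e+00,  4.91555543e-01,  1.55950606e+00,  7.04862395e-06,
        1.09169273e+00, -1.05581137e-01]), 'qvel': array([-0.00065332, -0.00136135,  0.00036982,  0.00211135, -0.00075119,
       -0.00073552]), 'tau': array([-1.93112348e-03, -6.12635136e+01, -2.58178157e+01,  6.91656070e-02,
        4.82964842e-02, -8.96650067e-05]), 'eef_pos': array([203.4531774 , 590.64387737, 190.44476753]), 'tcp_rot': array([-3.14043810e+00, -1.28640534e-04,  2.80974977e+00]), 'ft_force': array([ 0.15957203, -0.6930449 ,  0.81453336]), 'moment': array([-0.01333145,  0.01731495,  0.04249642]), 'opening': 1.0005701856414435}
scene 48.180403338826004 320.6499452845894 202.25950574735873 [[ 6.52433168e-01  7.57837172e-01  3.71248830e-03 -3.45989614e+02]
 [ 5.96358663e-01 -5.10378787e-01 -6.19572303e-01 -2.99496835e+02]
 [-4.67640146e-01  4.06443494e-01 -7.84930812e-01  1.34489154e+03]
 [ 0.00000000e+00  0.00000000e+00  0.00000000e+00  1.00000000e+00]]
jar_purple_center [([429.7, 128.8, 39.7], 0.88)]
jar_red_center [([684.4, 132.5, 36.9], 0.82)]
jar_yellow_center [([
[... 548 characters left out ...]
7640e+01]
 [-9.84610490e-01  8.28036650e-03 -1.74566946e-01  5.36760644e+02]
 [ 1.74709794e-01  2.19400022e-02 -9.84375500e-01  1.09542348e+03]
 [ 0.00000000e+00  0.00000000e+00  0.00000000e+00  1.00000000e+00]]
jar_purple_center [([431.0, 132.6, 35.5], 0.78), ([443.4, -116.1, 39.3], 0.61)]
jar_red_center [([681.0, 129.7, 36.6], 0.68)]
jar_yellow_center [([564.1, 121.5, 37.5], 0.81)]
jar_white_center [([446.0, -9.8, 36.2], 0.83)]
box_orange_center [([670.5, -131.3, 35.6], 0.76)]
box_green_center [([443.7, -118.0, 37.0], 0.68)]
tray_blue [([521.7, -263.9, -3.7], 0.64)]
tray_grey [([499.8, 269.4, 3.5], 0.93)]
tape_center [([662.6, -11.0, 11.6], 0.9)]
timer_center [([547.8, -121.0, 8.0], 0.68)]
```

View pics/top0.png

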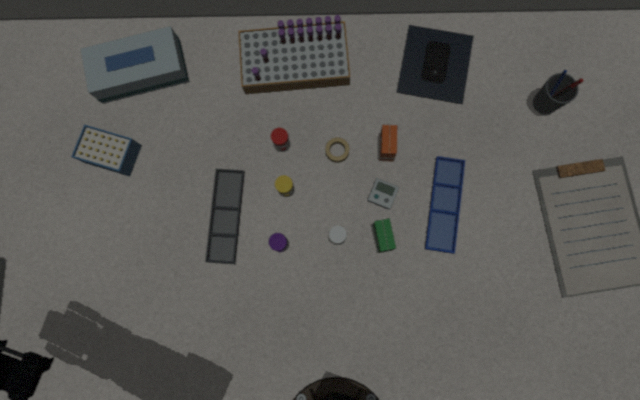

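View pics/scene0.png

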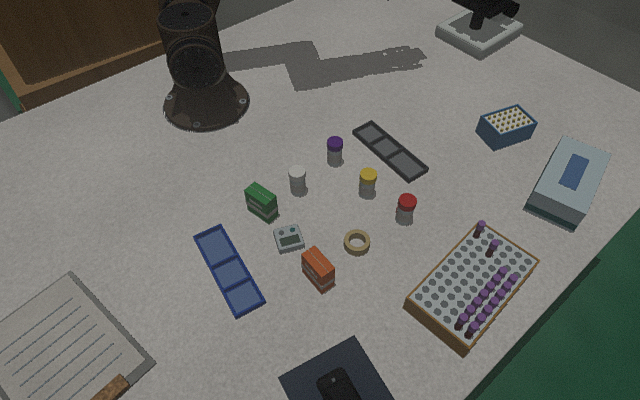

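```bash
cat > h.py <<'E'
import numpy as np, cv2
from scipy.optimize import minimize
def proj(p,P):
    f=200/np.tan(np.radians(p["vertical_fov"]/2)); M=np.array(p["world_to_cam"])
    c=np.asarray(P,float)@M[:3,:3].T+M[:3,3]
    return np.c_[p["cx"]+f*c[:,0]/c[:,2],p["cy"]+f*c[:,1]/c[:,2]]
def boxpts(x,y,w,L,W,z0,z1):
    c,s=np.cos(w),np.sin(w); return [[x+a*L/2*c-b*W/2*s,y+a*L/2*s+b*W/2*c,z] for a in(-1,1) for b in(-1,1) for z in(z0,z1)]
def cyl(x,y,r,z0,z1): return [[x+r*np.cos(t),y+r*np.sin(t),z] for t in np.linspace(0,6.283,40) for z in(z0,z1)]
S=6
def mask(p,hl,sat,val,xy,R):
    hsv=cv2.cvtColor(p["pixels"],cv2.COLOR_BGR2HSV)
    m=np.zeros((400,640),np.uint8)
    for a,b in hl: m|=cv2.inRange(hsv,(a,sat,val[0]),(b,255,val[1]))
    u=proj(p,[[xy[0],xy[1],30]])[0]; k=np.zeros_like(m); cv2.circle(k,(int(u[0]),int(u[1])),R,255,-1); m&=k
    n,l,s,_=cv2.connectedComponentsWithStats(m)
    # keep comps >=5 px, take hull
    for i in range(1,n):
        if s[i,4]<6: m[l==i]=0
    return m
def hullarea(m):
    pts=cv2.findNonZero(m); 
    big=np.zeros((400*S,640*S),np.uint8)
    mm=cv2.resize(m,None,fx=S,fy=S,interpolation=cv2.INTER_LINEAR)>127
    pts=cv2.findNonZero(mm.astype(np.uint8)); cv2.fillConvexPoly(big,cv2.convexHull(pts),1); return big
def fit(pics,masks,model,x0,step):
    bigs=[hullarea(m) for m in masks]
    def cost(v):
        c=0
        for p,b in zip(pics,bigs):
            q=(proj(p,model(v))+0.5)*S-0.5
            a=np.zeros_like(b); cv2.fillConvexPoly(a,cv2.convexHull(np.round(q*16).astype(np.int32)),1,shift=4)
            c+=1-(a&b).sum()/(a|b).sum()
        return c
    x0=np.array(x0,float); sim=np.vstack([x0]+[x0+np.eye(len(x0))[i]*step[i] for i in range(len(x0))])
    r=minimize(cost,x0,method="Nelder-Mead",options=dict(initial_simplex=sim,maxiter=90)); return r.x,r.fun
E
python3 - <<'E'
from cell import env
from h import *
ps=[env.read_camera(n) for n in("top","scene")]
jobs={"purple":([(118,150)],70,(25,255),(430,131),25),"red":([(0,8),(170,179)],120,(60,255),(683,131),22),"yellow":([(20,32)],110,(80,255),(565,119),22),
"orange":([(5,16)],120,(50,255),(670,-130),32),"green":([(45,75)],90,(25,255),(442,-115),32),"blue":([(100,125)],80,(30,255),(521,-266),75)}
import cv2
for n,(hl,s,v,xy,R) in jobs.items():
    ms=[mask(p,hl,s,v,xy,R if i==0 else int(R*1.3)) for i,p in enumerate(ps)]
    print(n,[int((m>0).sum()) for m in ms],end=" ")
    for sel in ([0,1],[0],[1]):
        P=[ps[i] for i in sel]; M=[ms[i] for i in sel]
        if n in("purple","red","yellow"): r=fit(P,M,lambda v:cyl(v[0],v[1],21,57,76),xy,(6,6))
        else:
            L,W,H=(70,36,76) if n!="blue" else (230,70,16)
            best=None
            for w in ((0,.3,-.3) if n!="blue" else (0.1,-.1)):
                rr=fit(P,M,lambda v:boxpts(v[0],v[1],v[2],L,W,0,H),[*xy,w],(6,6,.15))
                if best is None or rr[1]<best[1]: best=rr
            r=best
        print(sel,np.round(r[0],3),round(r[1],3),end=" ")
    print()
# grey tray + full view crops
for i,p in enumerate(ps):
    hsv=p["pixels"].astype(int).max(2); 
    u=proj(p,[[498,268,10]])[0].astype(int)
    c=p["pixels"][u[1]-60:u[1]+60,u[0]-60:u[0]+60]; cv2.imwrite(f"pics/g{i}.png",cv2.resize(c,None,fx=5,fy=5,interpolation=0))
import pickle; pickle.dump(ps,open("ps.pkl","wb"))
E
```

```text
purple [253, 183] [0, 1] [430.101 131.423] 0.221 [0] [429.832 130.392] 0.098 [1] [430.898 132.276] 0.111 
red [218, 225] [0, 1] [681.162 131.567] 0.35 [0] [680.745 130.383] 0.207 [1] [680.365 132.789] 0.14 
yellow [227, 228] [0, 1] [565.585 119.692] 0.27 [0] [563.536 119.613] 0.172 [1] [565.338 119.364] 0.098 
orange [446, 660] [0, 1] [ 6.69550e+02 -1.28846e+02 -8.90000e-02] 0.289 [0] [ 6.74044e+02 -1.30342e+02 -1.06000e-01] 0.247 [1] [ 6.69923e+02 -1.28726e+02 -8.00000e-02] 0.036 
green [449, 318] [0, 1] [ 4.44571e+02 -1.13128e+02  1.35000e-01] 0.755 [0] [ 4.44396e+02 -1.14150e+02  9.60000e-02] 0.162 [1] [ 4.17692e+02 -9.87500e+01 -1.14000e-01] 0.566 
blue [2728, 2947] [0, 1] [ 5.24258e+02 -2.66191e+02 -1.62000e-01] 0.034 [0] [ 5.23993e+02 -2.66381e+02 -1.60000e-01] 0.018 [1] [ 5.24378e+02 -2.65745e+02 -1.61000e-01] 0.014
```

```bash
python3 - <<'E'
import pickle; from h import *
ps=pickle.load(open("ps.pkl","rb"))
xy=(498,268); P=[];M=[]
for p in ps:
    g=cv2.cvtColor(p["pixels"],cv2.COLOR_BGR2GRAY); 
    best=None
    u=proj(p,[[498,268,10]])[0]; k=np.zeros_like(g); cv2.circle(k,(int(u[0]),int(u[1])),62,255,-1)
    print(np.percentile(g[k>0],[2,10,20,30,50,80]))
    m=((g<70)&(k>0)).astype(np.uint8)*255
    n,l,s,_=cv2.connectedComponentsWithStats(m); j=1+np.argmax(s[1:,4]); print(s[j])
    m=(l==j).astype(np.uint8)*255; M.append(m);P.append(p)
for sel in ([0,1],[0],[1]):
    print(sel,min((fit([P[i] for i in sel],[M[i] for i in sel],lambda v:boxpts(v[0],v[1],v[2],230,70,0,16),[*xy,w],(6,6,.15)) for w in(-.15,.1)),key=lambda r:r[1]))
E
```

```text
[ 38.  58.  66.  98. 101. 104.]
[ 206  169   39   95 2781]
[ 44.  68.  87. 134. 139. 143.]
[353 120  76  63 919]
[0, 1] (array([ 5.00090778e+02,  2.68289209e+02, -7.33996656e-02]), np.float64(0.04233826758600023))
[0] (array([ 4.99245738e+02,  2.68033230e+02, -6.98120270e-02]), np.float64(0.024375201624380893))
[1] (array([ 5.00872496e+02,  2.68213135e+02, -7.30079089e-02]), np.float64(0.009581493044066192))
```

View pics/g0.png

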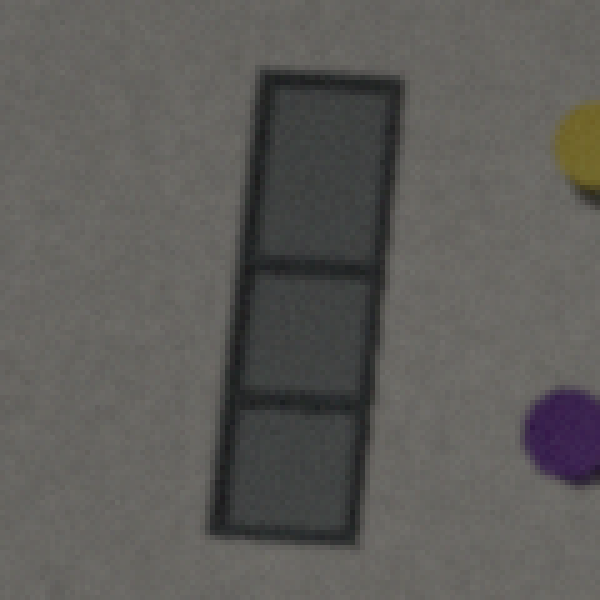

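```bash
python3 - <<'E'
import pickle; from h import *
ps=pickle.load(open("ps.pkl","rb"))
out=[]
for p in ps:
    for xy in((444,-114),(670,-129)):
        u=proj(p,[[*xy,38]])[0].astype(int); c=p["pixels"][u[1]-24:u[1]+24,u[0]-24:u[0]+24].copy()
        c=cv2.convertScaleAbs(c,alpha=1.6); out.append(cv2.resize(c,None,fx=6,fy=6,interpolation=0))
        print(cv2.cvtColor(p["pixels"],cv2.COLOR_BGR2HSV)[u[1]-16:u[1]+17:3,u[0]].tolist())
cv2.imwrite("pics/bx.png",np.vstack([np.hstack(out[:2]),np.hstack(out[2:])]))
xy=(444,-114)
for lo in (40,50):
  ms=[mask(ps[0],[(40,90)],80,(15,255),xy,30),mask(ps[1],[(40,95)],60,(10,255),xy,34)]
  print([int((m>0).sum()) for m in ms])
  for sel in([0,1],[0],[1]):print(sel,fit([ps[i] for i in sel],[ms[i] for i in sel],lambda v:boxpts(v[0],v[1],v[2],70,36,0,76),[*xy,.1],(6,6,.15)))
  break
E
```

```text
[[60, 44, 87], [65, 97, 79], [61, 92, 75], [63, 87, 79], [67, 110, 81], [65, 118, 80], [67, 124, 82], [68, 137, 80], [65, 131, 80], [66, 136, 79], [66, 136, 77]]
[[11, 164, 104], [11, 178, 103], [10, 171, 103], [10, 172, 104], [11, 183, 103], [11, 174, 104], [11, 178, 102], [10, 172, 104], [11, 180, 102], [10, 160, 70], [11, 125, 49]]
[[64, 126, 95], [64, 114, 98], [62, 65, 106], [66, 121, 101], [68, 134, 97], [65, 108, 92], [63, 71, 68], [0, 17, 89], [56, 23, 76], [15, 14, 75], [64, 77, 56]]
[[9, 164, 138], [11, 173, 137], [13, 109, 141], [10, 170, 141], [10, 166, 135], [11, 170, 135], [10, 158, 145], [9, 113, 79], [5, 95, 83], [9, 139, 79], [30, 6, 80]]
[477, 666]
[0, 1] (array([ 4.45205779e+02, -1.12978701e+02,  1.65331008e-01]), np.float64(0.1757652069012069))
[0] (array([ 4.43974450e+02, -1.13691394e+02,  1.30146813e-01]), np.float64(0.14527678325530158))
[1] (array([ 4.45667270e+02, -1.13036179e+02,  1.55497879e-01]), np.float64(0.027605521104220876))
```

View pics/bx.png

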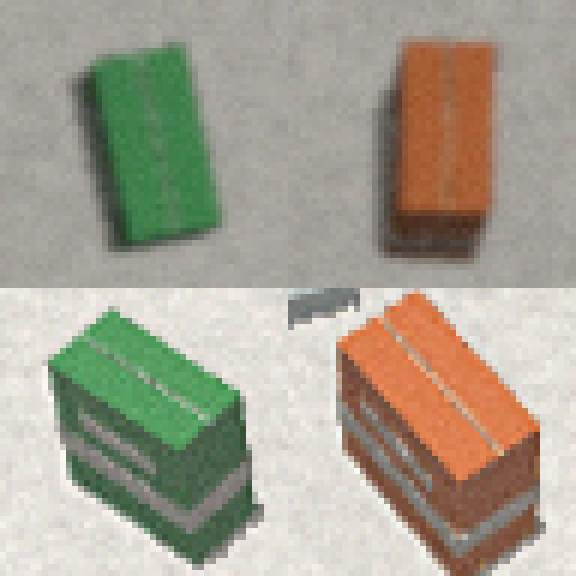

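drive_tool([
  [[-0.8, -1, 0], [0, 0, -0.83]],
  [[-0.8, -1, 0], [0, 0, -0.83]],
  [[-0.8, -1, 0], [0, 0, -0.83]],
  [[-0.6, -1, 0], [0, 0, -0.83]],
  [[-0.6, -1, 0], [0, 0, -0.83]],
], jaw=0.6)

```text
t: 1.62
eef_pos: [279.4, 420.4, 191.1]
tcp_rot: [3.141, 0.0, -3.138]
ft_force: [0.8, 1.0, 0.3]
opening: 0.804
```

drive_tool([
  [[-0.6, -1, 0], [0, 0, 0]],
  [[-0.6, -1, 0], [0, 0, 0]],
  [[-0.6, -1, 0], [0, 0, 0]],
  [[-0.6, -1, 0], [0, 0, 0]],
  [[-0.6, -1, 0], [0, 0, 0]],
])

```text
t: 2.03
eef_pos: [369.9, 270.7, 191.3]
tcp_rot: [3.141, 0.001, -3.141]
ft_force: [0.3, 0.2, 0.1]
opening: 0.796
```

drive_tool([
  [[-0.4, -0.9, 0], [0, 0, 0]],
  [[-0.4, -0.9, 0], [0, 0, 0]],
  [[-0.4, -0.9, 0], [0, 0, 0]],
  [[-0.4, -0.9, 0], [0, 0, 0]],
  [[0, 0, 0], [0, 0, 0]],
])

```text
t: 2.45
eef_pos: [418.9, 161.0, 191.2]
tcp_rot: [-3.141, 0.001, 3.139]
ft_force: [0.1, 1.3, -0.6]
opening: 0.801
```

drive_tool([
  [[-0.38, -0.99, 0], [0, 0, 0]],
  [[0, 0, 1], [0, 0, 0]],
  [[0, 0, 1], [0, 0, 0]],
  [[0, 0, 1], [0, 0, 0]],
  [[0, 0, 0], [0, 0, 0]],
])

```text
t: 2.87
eef_pos: [426.5, 134.3, 97.4]
tcp_rot: [-3.141, -0.007, 3.141]
ft_force: [-0.7, -0.3, 0.1]
opening: 0.795
```

```bash
cat > look.py <<'E'
import sys; from cell import env; from h import *
def look(name,xyz,cams=("top","scene"),r=40):
    o=[]
    for n in cams:
        p=env.read_camera(n); u=proj(p,[xyz])[0].astype(int)
        im=cv2.copyMakeBorder(p["pixels"],r,r,r,r,cv2.BORDER_CONSTANT)
        c=im[u[1]:u[1]+2*r,u[0]:u[0]+2*r]; o.append(cv2.resize(cv2.convertScaleAbs(c,alpha=1.4),(390,390),interpolation=0))
    cv2.imwrite(f"pics/{name}.png",np.hstack(o))
if __name__=="__main__": look(sys.argv[1],[float(a) for a in sys.argv[2:5]],r=int(sys.argv[5]) if len(sys.argv)>5 else 40)
E
python3 look.py a1 430 131 60
```

```text
(no output)
```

View pics/a1.png

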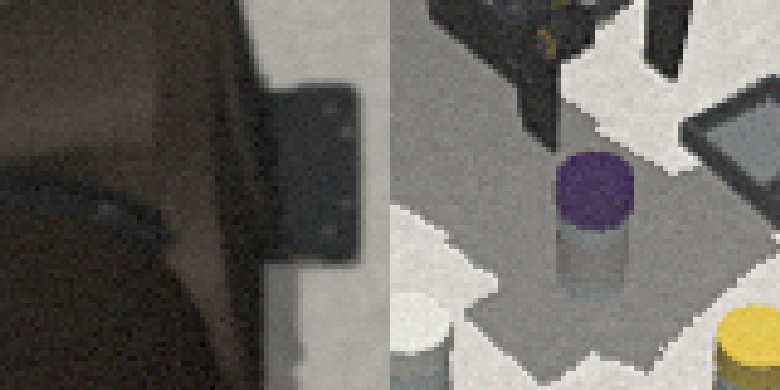

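drive_tool([
  [[-0.13, -0.1, 0], [0, 0, 0]],
  [[0, 0, 0.8], [0, 0, 0]],
  [[0, 0, 0.8], [0, 0, 0]],
  [[0, 0, 0.6], [0, 0, 0]],
  [[0, 0, 0], [0, 0, 0]],
])

```text
t: 3.38
eef_pos: [432.6, 131.4, 34.3]
tcp_rot: [-3.141, -0.001, -3.141]
ft_force: [0.3, -0.0, -0.6]
opening: 0.8
```

drive_tool([
  [[0.07, 0, 0.53], [0, 0, 0]],
  [[0, 0, 0], [0, 0, 0]],
])

```text
t: 3.55
eef_pos: [430.7, 131.5, 19.4]
tcp_rot: [3.141, 0.0, -3.141]
ft_force: [-0.5, -0.4, 0.9]
opening: 0.798
```

drive_tool([
  [[0, 0, 0], [0, 0, 0]],
  [[0, 0, 0], [0, 0, 0]],
  [[0, 0, 0], [0, 0, 0]],
  [[0, 0, 0], [0, 0, 0]],
  [[0, 0, 0], [0, 0, 0]],
], jaw=-1)

```text
t: 3.97
eef_pos: [430.8, 131.5, 19.7]
tcp_rot: [3.141, 0.001, -3.141]
ft_force: [-0.4, -0.0, -0.2]
opening: 0.507
```

drive_tool([
  [[0, 0, 0], [0, 0, 0]],
  [[0, 0, 0], [0, 0, 0]],
  [[0, 0, 0], [0, 0, 0]],
])

```text
t: 4.22
eef_pos: [430.8, 131.5, 19.4]
tcp_rot: [3.141, 0.001, -3.141]
ft_force: [-0.2, -0.9, 6.4]
opening: 0.433
```

drive_tool([
  [[0, 0, 0], [0, 0, 0]],
  [[0, 0, 0], [0, 0, 0]],
  [[0, 0, 0], [0, 0, 0]],
])

```text
t: 4.47
eef_pos: [430.7, 131.5, 19.4]
tcp_rot: [3.141, 0.001, -3.141]
ft_force: [0.2, 0.4, 6.2]
opening: 0.438
```

```bash
python3 look.py a2 430 131 40
```

```text
(no output)
```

View pics/a2.png

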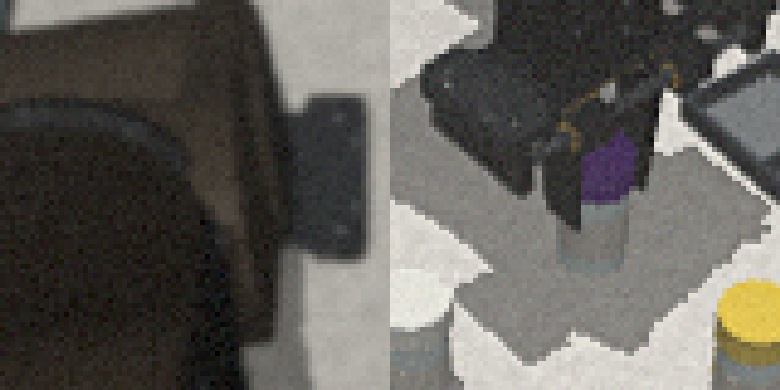

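drive_tool([
  [[0, 0, 0], [0, 0, 0]],
  [[0, 0, 0], [0, 0, 0]],
  [[0, 0, 0], [0, 0, 0]],
  [[0, 0, -0.4], [0, 0, 0]],
  [[0, 0, -0.4], [0, 0, 0]],
], jaw=0.3)

```text
t: 4.98
eef_pos: [430.0, 131.4, 42.9]
tcp_rot: [-3.141, -0.002, -3.141]
ft_force: [-0.4, -0.4, 0.1]
opening: 0.645
```

drive_tool([
  [[0, 0, 0], [0, 0, 0]],
  [[0, 0, 0], [0, 0, 0]],
  [[0, 0, 0], [0, 0, 0]],
  [[0, 0, 0], [0, 0, 0]],
  [[0, 0, 0], [0, 0, 0]],
], jaw=-1)

```text
t: 5.4
eef_pos: [430.2, 131.4, 42.6]
tcp_rot: [-3.142, -0.001, -3.141]
ft_force: [-0.9, -0.1, -1.1]
opening: 0.431
```

```bash
python3 look.py a3 430 131 40
```

```text
(no output)
```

View pics/a3.png

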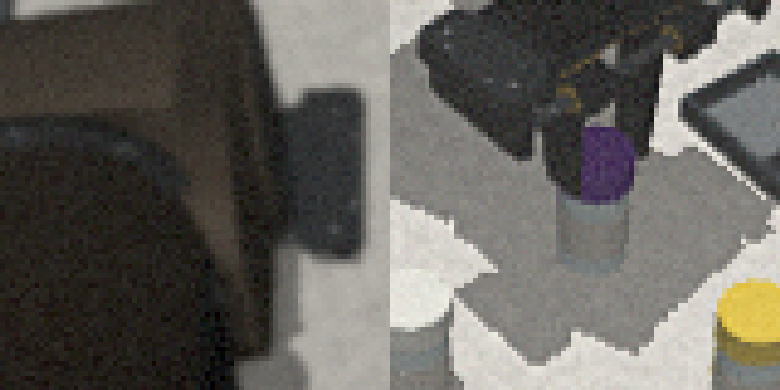

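drive_tool([
  [[0, 0, -0.8], [0, 0, 0]],
  [[0, 0, -0.8], [0, 0, 0]],
  [[0, 0, -0.8], [0, 0, 0]],
  [[0, -0.3, -0.8], [0, 0, 0]],
  [[-0.4, -0.9, 0], [0, 0, 0]],
])

```text
t: 5.92
eef_pos: [442.6, 96.9, 142.5]
tcp_rot: [3.141, 0.004, -3.139]
ft_force: [1.5, -0.6, -1.0]
opening: 0.433
```

drive_tool([
  [[-0.4, -0.9, 0], [0, 0, 0]],
  [[-0.4, -0.9, 0], [0, 0, 0]],
  [[-0.4, -0.9, 0], [0, 0, 0]],
  [[-0.4, -0.9, 0], [0, 0, 0]],
  [[-0.4, -0.9, 0], [0, 0, 0]],
])

```text
t: 6.33
eef_pos: [502.8, -41.0, 138.9]
tcp_rot: [3.141, -0.0, -3.141]
ft_force: [0.1, -0.6, -0.3]
opening: 0.43
```

drive_tool([
  [[-0.4, -0.9, 0], [0, 0, 0]],
  [[-0.4, -0.9, 0], [0, 0, 0]],
  [[-0.4, -0.9, 0], [0, 0, 0]],
  [[-0.4, -0.9, 0], [0, 0, 0]],
  [[-0.4, -0.9, 0], [0, 0, 0]],
])

```text
t: 6.75
eef_pos: [562.8, -175.9, 138.6]
tcp_rot: [3.141, -0.001, -3.142]
ft_force: [0.9, 0.3, -1.2]
opening: 0.431
```

drive_tool([
  [[-0.34, -0.86, 0], [0, 0, 0]],
  [[-0.34, -0.86, 0], [0, 0, 0]],
  [[-0.34, -0.86, 0], [0, 0, 0]],
  [[-0.33, -0.86, 0], [0, 0, 0]],
  [[0, 0, 0.5], [0, 0, 0]],
])

```text
t: 7.17
eef_pos: [605.2, -282.6, 125.5]
tcp_rot: [-3.138, 0.004, 3.139]
ft_force: [-0.1, -0.4, -0.6]
opening: 0.434
```

```bash
python3 look.py a4 580 -279 20 60
```

```text
(no output)
```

View pics/a4.png

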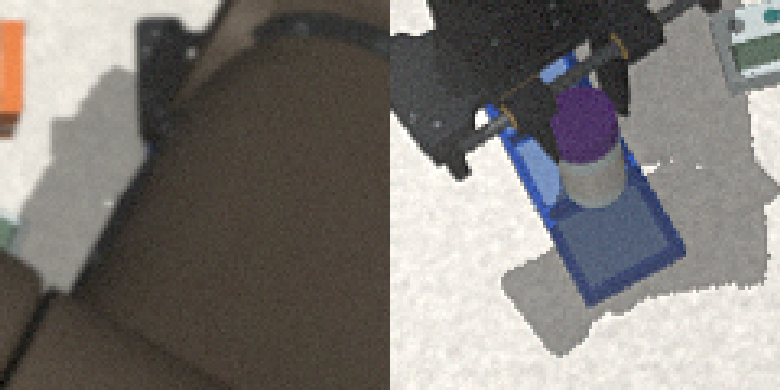

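drive_tool([
  [[0, 0, 0], [0, 0, 0]],
  [[0.05, 0.1, 0.8], [0, 0, 0]],
  [[0, 0, 0.8], [0, 0, 0]],
  [[0, 0, 0.6], [0, 0, 0]],
  [[0, 0, 0], [0, 0, 0]],
])

```text
t: 7.68
eef_pos: [600.1, -273.0, 55.4]
tcp_rot: [3.139, -0.004, -3.14]
ft_force: [-0.7, -0.4, -0.5]
opening: 0.431
```

drive_tool([
  [[0, 0, 0], [0, 0, 0]],
])

```text
t: 7.77
eef_pos: [601.5, -274.0, 58.4]
tcp_rot: [3.141, -0.001, -3.141]
ft_force: [-0.6, -0.2, -0.0]
opening: 0.435
```

drive_tool([
  [[-0.06, -0.15, 0], [0, 0, 0]],
  [[0, 0, 0.3], [0, 0, 0]],
  [[0, 0, 0], [0, 0, 0]],
])

```text
t: 8.02
eef_pos: [603.4, -279.4, 48.9]
tcp_rot: [-3.141, 0.0, -3.142]
ft_force: [-0.1, 0.2, -1.6]
opening: 0.434
```

drive_tool([
  [[0, 0, 0.08], [0, 0, 0]],
  [[0, 0, 0], [0, 0, 0]],
])

```text
t: 8.18
eef_pos: [603.4, -279.3, 46.7]
tcp_rot: [-3.142, 0.0, -3.141]
ft_force: [-0.4, 0.8, -0.1]
opening: 0.432
```

drive_tool([
  [[0, 0, 0.03], [0, 0, 0]],
  [[0, 0, 0], [0, 0, 0]],
])

```text
t: 8.35
eef_pos: [603.8, -279.4, 46.6]
tcp_rot: [-3.141, 0.001, -3.142]
ft_force: [-1.8, -0.4, 3.2]
opening: 0.435
```

drive_tool([
  [[0, 0, 0], [0, 0, 0]],
  [[0, 0, 0], [0, 0, 0]],
  [[0, 0, 0], [0, 0, 0]],
  [[0, 0, -0.4], [0, 0, 0]],
  [[0, 0, -0.8], [0, 0, 0]],
], jaw=0.3)

```text
t: 8.77
eef_pos: [602.1, -278.5, 80.2]
tcp_rot: [3.139, -0.004, -3.141]
ft_force: [-0.3, 0.1, 0.6]
opening: 0.644
```

drive_tool([
  [[0, 0, -1], [0, 0, 0]],
  [[0, 0, -1], [0, 0, 0]],
  [[0, 1, 0], [0, 0, 0]],
  [[0, 1, 0], [0, 0, 0]],
  [[0, 1, 0], [0, 0, 0]],
])

```text
t: 9.18
eef_pos: [603.3, -188.6, 143.2]
tcp_rot: [-3.141, 0.001, 3.141]
ft_force: [0.2, -0.9, -0.4]
opening: 0.651
```

```bash
python3 look.py a5 580 -279 20 60
```

```text
(no output)
```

View pics/a5.png

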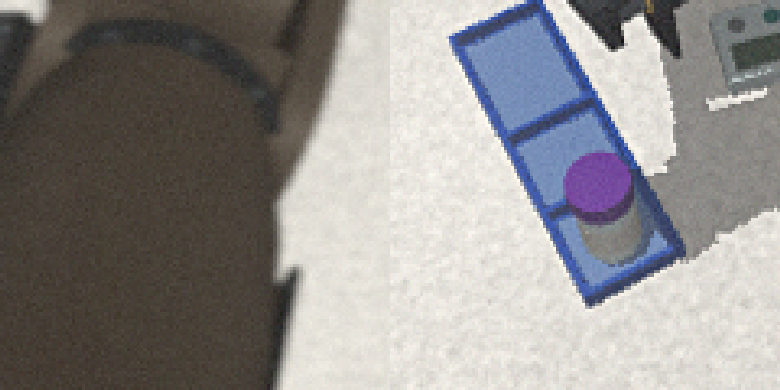

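drive_tool([
  [[0.13, 1, 0], [0, 0, 0]],
  [[0.13, 1, 0], [0, 0, 0]],
  [[0.13, 1, 0], [0, 0, 0]],
  [[0.13, 1, 0], [0, 0, 0]],
  [[0.13, 1, 0], [0, 0, 0]],
])

```text
t: 9.7
eef_pos: [583.8, -38.6, 142.5]
tcp_rot: [-3.141, 0.001, 3.141]
ft_force: [0.2, -0.0, -0.0]
opening: 0.647
```

drive_tool([
  [[0.13, 1, 0], [0, 0, 0]],
  [[0.13, 1, 0], [0, 0, 0]],
  [[0.12, 1, 0], [0, 0, 0]],
  [[0.12, 1, 0], [0, 0, 0]],
  [[0.12, 0.9, 0], [0, 0, 0]],
])

```text
t: 10.12
eef_pos: [565.3, 108.9, 142.6]
tcp_rot: [3.141, 0.001, -3.141]
ft_force: [-0.5, -0.7, -1.1]
opening: 0.651
```

drive_tool([
  [[0, 0, 0], [0, 0, 0]],
  [[0, 0, 0], [0, 0, 0]],
])

```text
t: 10.28
eef_pos: [565.4, 108.4, 142.4]
tcp_rot: [-3.142, 0.001, -3.139]
ft_force: [0.5, -0.4, 0.4]
opening: 0.649
```

Move +11.2 in y, then down 99 to 43.

drive_tool([
  [[0, 0.37, 0], [0, 0, 0]],
  [[0, 0, 0.9], [0, 0, 0]],
  [[0, 0, 0.9], [0, 0, 0]],
  [[0, 0, 0.8], [0, 0, 0]],
  [[0, 0, 0], [0, 0, 0]],
])

```text
t: 10.7
eef_pos: [563.6, 117.9, 60.2]
tcp_rot: [-3.141, -0.006, 3.14]
ft_force: [-0.6, 0.2, 0.0]
opening: 0.651
```

drive_tool([
  [[0, 0, 0.35], [0, 0, 0]],
  [[0, 0, 0], [0, 0, 0]],
  [[0, 0, 0], [0, 0, 0]],
])

```text
t: 10.95
eef_pos: [565.7, 118.6, 54.1]
tcp_rot: [3.141, 0.001, 3.141]
ft_force: [0.5, 0.1, 1.3]
opening: 0.656
```

drive_tool([
  [[0, 0.03, 0.37], [0, 0, 0]],
  [[0, 0, 0], [0, 0, 0]],
  [[0, 0, 0], [0, 0, 0]],
])

```text
t: 11.2
eef_pos: [565.1, 119.8, 42.2]
tcp_rot: [3.142, -0.0, -3.141]
ft_force: [0.1, 0.3, 0.7]
opening: 0.65
```

drive_tool([
  [[0, 0, 0], [0, 0, 0]],
  [[0, 0, 0], [0, 0, 0]],
  [[0, 0, 0], [0, 0, 0]],
  [[0, 0, 0], [0, 0, 0]],
  [[0, 0, 0], [0, 0, 0]],
], jaw=-1)

```text
t: 11.62
eef_pos: [565.3, 119.8, 42.4]
tcp_rot: [3.141, 0.0, -3.141]
ft_force: [-0.3, 0.5, 0.9]
opening: 0.434
```

drive_tool([
  [[0, 0, 0], [0, 0, 0]],
])

```text
t: 11.7
eef_pos: [565.3, 119.8, 42.4]
tcp_rot: [3.141, 0.0, -3.141]
ft_force: [0.1, 0.7, 1.3]
opening: 0.43
```

drive_tool([
  [[0, 0, -0.8], [0, 0, 0]],
  [[0, 0, -0.8], [0, 0, 0]],
  [[0, 0, -0.8], [0, 0, 0]],
  [[0, 0, -0.8], [0, 0, 0]],
  [[0.07, -0.9, 0], [0, 0, 0]],
])

```text
t: 12.12
eef_pos: [565.1, 95.3, 142.5]
tcp_rot: [3.14, 0.007, -3.139]
ft_force: [1.1, -0.2, -0.5]
opening: 0.432
```

drive_tool([
  [[0.07, -1, 0], [0, 0, 0]],
  [[0.07, -1, 0], [0, 0, 0]],
  [[0.07, -1, 0], [0, 0, 0]],
  [[0.07, -1, 0], [0, 0, 0]],
  [[0.07, -1, 0], [0, 0, 0]],
])

```text
t: 12.53
eef_pos: [552.2, -58.6, 138.2]
tcp_rot: [3.141, -0.0, -3.141]
ft_force: [0.1, -0.5, -0.5]
opening: 0.432
```

drive_tool([
  [[0.07, -1, 0], [0, 0, 0]],
  [[0.07, -1, 0], [0, 0, 0]],
  [[0.07, -1, 0], [0, 0, 0]],
  [[0.07, -1, 0], [0, 0, 0]],
  [[0.07, -1, 0], [0, 0, 0]],
])

```text
t: 12.95
eef_pos: [541.7, -208.7, 138.2]
tcp_rot: [3.141, -0.0, -3.141]
ft_force: [-0.2, 0.7, 0.1]
opening: 0.433
```

drive_tool([
  [[0.07, -1, 0], [0, 0, 0]],
  [[0.07, -0.9, 0], [0, 0, 0]],
  [[0, 0, 0], [0, 0, 0]],
  [[0, 0, 0], [0, 0, 0]],
])

```text
t: 13.28
eef_pos: [537.5, -265.2, 137.9]
tcp_rot: [3.141, -0.0, 3.14]
ft_force: [-0.3, -0.1, -0.5]
opening: 0.431
```

drive_tool([
  [[-0.02, -0.1, 0.8], [0, 0, 0]],
  [[0, 0, 0.8], [0, 0, 0]],
  [[0, 0, 0.8], [0, 0, 0]],
  [[0, 0, 0.3], [0, 0, 0]],
  [[0, 0, 0], [0, 0, 0]],
])

```text
t: 13.7
eef_pos: [537.8, -265.7, 55.3]
tcp_rot: [3.139, -0.003, -3.14]
ft_force: [0.2, 0.2, -0.2]
opening: 0.436
```

drive_tool([
  [[0, 0, 0], [0, 0, 0]],
  [[0, 0, 0], [0, 0, 0]],
])

```text
t: 13.87
eef_pos: [539.3, -267.2, 58.5]
tcp_rot: [-3.141, 0.002, -3.141]
ft_force: [0.7, 0.0, -1.0]
opening: 0.433
```

drive_tool([
  [[0.04, -0.03, 0.3], [0, 0, 0]],
  [[0, 0, 0.1], [0, 0, 0]],
  [[0, 0, 0.02], [0, 0, 0]],
  [[0, 0, 0], [0, 0, 0]],
])

```text
t: 14.2
eef_pos: [538.2, -269.1, 45.9]
tcp_rot: [-3.14, 0.003, -3.141]
ft_force: [-1.6, -2.1, 8.5]
opening: 0.434
```

In contact at the floor. Release.

drive_tool([
  [[0, 0, 0], [0, 0, 0]],
  [[0, 0, 0], [0, 0, 0]],
  [[0, 0, 0], [0, 0, 0]],
  [[0, 0, -0.4], [0, 0, 0]],
  [[0, 0, -0.8], [0, 0, 0]],
], jaw=0.3)

```text
t: 14.62
eef_pos: [536.2, -267.4, 79.2]
tcp_rot: [3.139, -0.004, -3.141]
ft_force: [-0.3, -0.7, 0.3]
opening: 0.643
```

drive_tool([
  [[0, 0, -1], [0, 0, 0]],
  [[0, 0, -1], [0, 0, 0]],
  [[-0.9, 1, 0], [0, 0, 0]],
  [[-0.9, 1, 0], [0, 0, 0]],
  [[-0.9, 1, 0], [0, 0, 0]],
])

```text
t: 15.03
eef_pos: [619.2, -177.4, 142.4]
tcp_rot: [-3.141, 0.002, 3.14]
ft_force: [0.6, -0.8, -0.2]
opening: 0.648
```

```bash
python3 look.py a6 580 -239 20 60
```

```text
(no output)
```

View pics/a6.png

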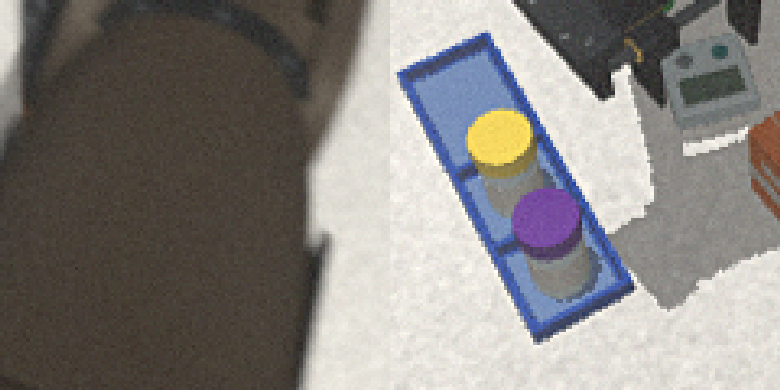

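drive_tool([
  [[-0.85, 0.8, 0], [0, 0, 1]],
  [[-0.85, 0.8, 0], [0, 0, 0]],
  [[0, 0, 0], [0, 0, 0]],
  [[0, 0, 0], [0, 0, 0]],
])

```text
t: 15.47
eef_pos: [671.5, -131.3, 140.7]
tcp_rot: [3.142, -0.0, 3.064]
ft_force: [-0.5, -0.6, -0.5]
opening: 0.652
```

```bash
python3 look.py a7 670 -129 50 35
```

```text
(no output)
```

View pics/a7.png

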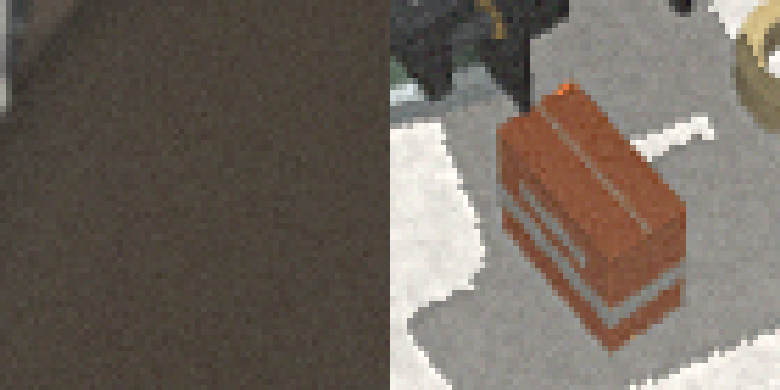

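drive_tool([
  [[0.06, 0.08, 0.5], [0, 0, 0]],
  [[0, 0, 0.7], [0, 0, 0]],
  [[0, 0, 0.7], [0, 0, 0]],
  [[0, 0, 0], [0, 0, 0]],
  [[0, 0, 0], [0, 0, 0]],
])

```text
t: 15.98
eef_pos: [668.7, -130.6, 83.5]
tcp_rot: [3.141, -0.002, 3.061]
ft_force: [-0.8, -0.5, 0.0]
opening: 0.643
```

```bash
python3 look.py a8 670 -129 50 35
```

```text
(no output)
```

View pics/a8.png

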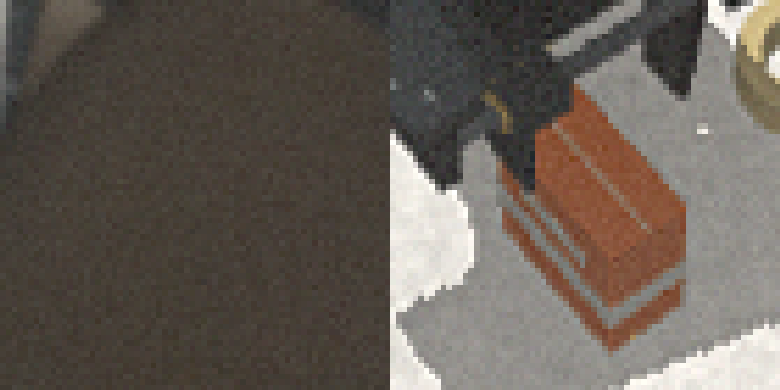

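drive_tool([
  [[-0.03, 0.06, 0], [0, 0, 0]],
  [[0, 0, 0.5], [0, 0, 0]],
  [[0, 0, 0.5], [0, 0, 0]],
  [[0, 0, 0.6], [0, 0, 0]],
  [[0, 0, 0], [0, 0, 0]],
])

```text
t: 16.5
eef_pos: [669.5, -127.6, 33.7]
tcp_rot: [3.141, -0.003, 3.062]
ft_force: [-0.4, 0.0, -0.6]
opening: 0.651
```

drive_tool([
  [[0, 0, 0], [0, 0, 0]],
  [[0, 0, 0], [0, 0, 0]],
  [[0, 0, 0], [0, 0, 0]],
  [[0, 0, 0], [0, 0, 0]],
  [[0, 0, 0], [0, 0, 0]],
], jaw=-1)

```text
t: 16.92
eef_pos: [671.1, -128.1, 36.6]
tcp_rot: [-3.141, 0.002, 3.062]
ft_force: [-0.2, 0.2, 4.9]
opening: 0.382
```

drive_tool([
  [[0, 0, 0], [0, 0, 0]],
  [[0, 0, 0], [0, 0, 0]],
])

```text
t: 17.08
eef_pos: [671.1, -128.1, 36.6]
tcp_rot: [-3.141, 0.002, 3.062]
ft_force: [-0.6, -0.4, 6.4]
opening: 0.379
```

```bash
python3 look.py a9 670 -129 50 35
```

```text
(no output)
```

View pics/a9.png

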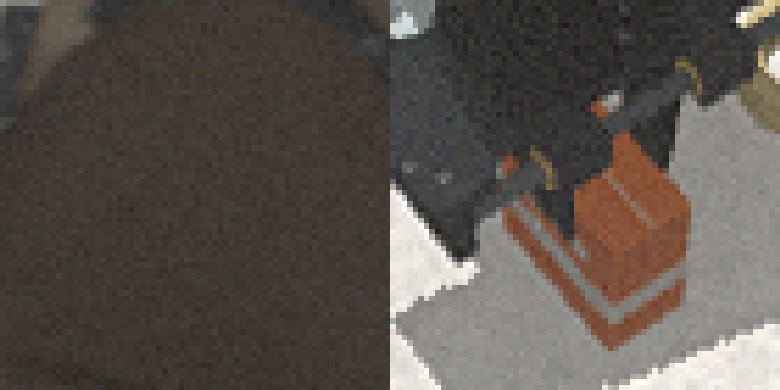

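drive_tool([
  [[0, 0, -0.6], [0, 0, 0]],
  [[0, 0, -0.8], [0, 0, 0]],
  [[0, 0, -0.8], [0, 0, 0]],
  [[0, 0, -0.8], [0, 0, 0]],
  [[0, 0, -0.6], [0, 0, 0]],
])

```text
t: 17.6
eef_pos: [670.8, -128.0, 145.6]
tcp_rot: [-3.141, 0.001, 3.062]
ft_force: [-1.1, -0.5, -0.7]
opening: 0.378
```

drive_tool([
  [[0.9, -0.6, 0], [0, 0, 0.25]],
  [[0.9, -0.6, 0], [0, 0, 0.25]],
  [[0.9, -0.6, 0], [0, 0, 0.25]],
  [[0.9, -0.6, 0], [0, 0, 0.25]],
  [[0.9, -0.6, 0], [0, 0, 0]],
])

```text
t: 18.02
eef_pos: [524.3, -201.5, 143.5]
tcp_rot: [3.141, -0.0, 2.981]
ft_force: [-0.3, 0.1, -0.5]
opening: 0.376
```

drive_tool([
  [[0.62, -0.71, 0], [0, 0, 0]],
  [[0.62, -0.71, 0], [0, 0, 0]],
  [[0.62, -0.71, 0], [0, 0, 0]],
  [[0, 0, 0], [0, 0, 0]],
  [[0, 0, 0], [0, 0, 0]],
])

```text
t: 18.43
eef_pos: [459.9, -256.1, 143.8]
tcp_rot: [3.141, 0.0, 2.979]
ft_force: [0.2, 0.8, -0.6]
opening: 0.378
```

```bash
python3 look.py b1 480 -250 50 50
```

```text
(no output)
```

View pics/b1.png

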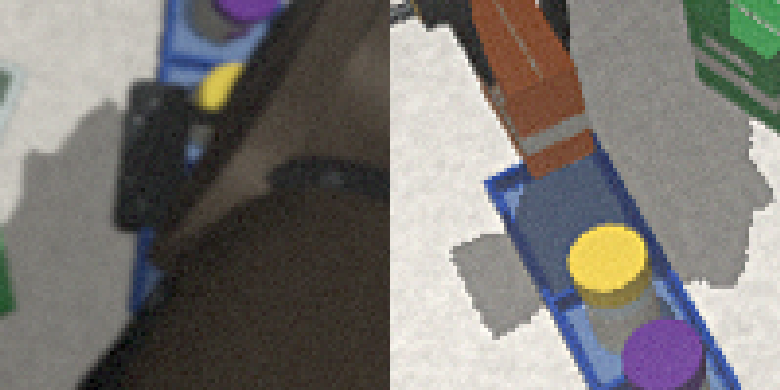

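drive_tool([
  [[0, 0, 0.7], [0, 0, 0]],
  [[0, 0, 0.8], [0, 0, 0]],
  [[0, 0, 0.8], [0, 0, 0]],
  [[0, 0, 0.6], [0, 0, 0]],
  [[0, 0, 0], [0, 0, 0]],
])

```text
t: 18.95
eef_pos: [460.0, -253.7, 53.5]
tcp_rot: [3.139, -0.004, 2.983]
ft_force: [0.6, -0.5, -1.9]
opening: 0.377
```

drive_tool([
  [[0, 0, 0], [0, 0, 0]],
  [[0, 0, 0], [0, 0, 0]],
])

```text
t: 19.12
eef_pos: [461.5, -255.2, 57.4]
tcp_rot: [-3.141, 0.001, 2.983]
ft_force: [-0.8, 0.0, -0.9]
opening: 0.379
```

drive_tool([
  [[0.07, 0, 0.3], [0, 0, 0]],
  [[0, 0, 0.2], [0, 0, 0]],
  [[0, 0, 0.04], [0, 0, 0]],
  [[0, 0, 0], [0, 0, 0]],
])

```text
t: 19.45
eef_pos: [458.6, -255.0, 40.6]
tcp_rot: [3.142, 0.0, 2.982]
ft_force: [-0.4, 1.1, 1.4]
opening: 0.376
```

drive_tool([
  [[0, 0, 0.03], [0, 0, 0]],
  [[0, 0, 0], [0, 0, 0]],
])

```text
t: 19.62
eef_pos: [458.5, -255.3, 40.3]
tcp_rot: [-3.141, 0.001, 2.982]
ft_force: [-4.2, 0.6, 10.8]
opening: 0.377
```

drive_tool([
  [[0, 0, 0], [0, 0, 0]],
  [[0, 0, 0], [0, 0, 0]],
  [[0, 0, 0], [0, 0, 0]],
  [[0, 0, -0.4], [0, 0, 0]],
  [[0, 0, -0.8], [0, 0, 0]],
], jaw=0.3)

```text
t: 20.03
eef_pos: [457.5, -254.3, 73.8]
tcp_rot: [3.139, -0.004, 2.982]
ft_force: [0.7, -0.2, 0.1]
opening: 0.632
```

drive_tool([
  [[0, 0, -1], [0, 0, -0.5]],
  [[0, 0, -1], [0, 0, -0.5]],
  [[-0.6, 1, 0], [0, 0, -0.5]],
  [[-0.6, 1, 0], [0, 0, -0.5]],
  [[-0.6, 1, 0], [0, 0, 0]],
])

```text
t: 20.45
eef_pos: [516.8, -166.7, 136.1]
tcp_rot: [-3.141, 0.001, -3.141]
ft_force: [0.0, -1.5, -0.8]
opening: 0.653
```

```bash
python3 look.py b2 500 -250 50 60
```

```text
(no output)
```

View pics/b2.png

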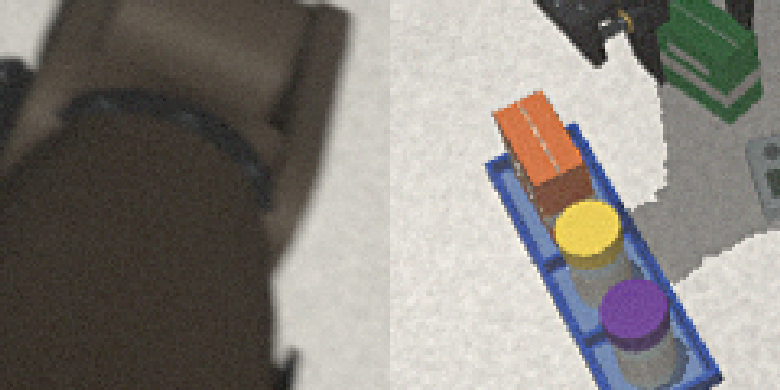

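drive_tool([
  [[-0.55, 1, 0], [0, 0, 0]],
  [[-0.55, 1, 0], [0, 0, 0]],
  [[-0.55, 1, 0], [0, 0, 0]],
  [[-0.55, 1, 0], [0, 0, 0]],
  [[-0.55, 1, 0], [0, 0, 0]],
])

```text
t: 20.97
eef_pos: [598.9, -16.3, 135.3]
tcp_rot: [3.142, -0.0, 3.141]
ft_force: [0.4, -0.5, 0.8]
opening: 0.651
```

drive_tool([
  [[-0.55, 1, 0], [0, 0, 0]],
  [[-0.55, 1, 0], [0, 0, 0]],
  [[-0.55, 1, 0], [0, 0, 0]],
  [[-0.55, 1, 0], [0, 0, 0]],
  [[-0.5, 0.8, 0], [0, 0, 0]],
])

```text
t: 21.38
eef_pos: [680.1, 128.4, 135.2]
tcp_rot: [3.141, -0.0, -3.141]
ft_force: [0.1, -0.9, -0.1]
opening: 0.649
```

drive_tool([
  [[0, 0, 0], [0, 0, 0]],
  [[0, 0, 0], [0, 0, 0]],
])

```text
t: 21.55
eef_pos: [679.5, 127.4, 134.6]
tcp_rot: [-3.141, -0.001, -3.14]
ft_force: [0.6, -0.4, 0.4]
opening: 0.65
```

Target (680.7, 131.5), down 92.

drive_tool([
  [[-0.04, 0.14, 0.4], [0, 0, 0]],
  [[0, 0, 0.8], [0, 0, 0]],
  [[0, 0, 0.8], [0, 0, 0]],
  [[0, 0, 0.5], [0, 0, 0]],
  [[0, 0, 0], [0, 0, 0]],
])

```text
t: 21.97
eef_pos: [678.5, 129.4, 56.4]
tcp_rot: [-3.141, -0.006, 3.14]
ft_force: [0.4, -0.5, 0.3]
opening: 0.653
```

drive_tool([
  [[0, 0, 0], [0, 0, 0]],
  [[0, 0, 0], [0, 0, 0]],
])

```text
t: 22.13
eef_pos: [681.1, 130.3, 61.4]
tcp_rot: [3.141, 0.001, 3.141]
ft_force: [0.6, 0.1, 1.5]
opening: 0.653
```

drive_tool([
  [[0, 0.04, 0.3], [0, 0, 0]],
  [[0, 0, 0.3], [0, 0, 0]],
  [[0, 0, 0], [0, 0, 0]],
  [[0, 0, 0], [0, 0, 0]],
])

```text
t: 22.47
eef_pos: [680.4, 132.2, 42.0]
tcp_rot: [-3.142, -0.001, -3.141]
ft_force: [0.3, -0.6, 0.2]
opening: 0.653
```

drive_tool([
  [[0, 0, 0], [0, 0, 0]],
  [[0, 0, 0], [0, 0, 0]],
  [[0, 0, 0], [0, 0, 0]],
  [[0, 0, 0], [0, 0, 0]],
  [[0, 0, 0], [0, 0, 0]],
], jaw=-1)

```text
t: 22.88
eef_pos: [680.8, 132.1, 42.8]
tcp_rot: [3.142, 0.0, -3.141]
ft_force: [0.7, -0.6, 0.8]
opening: 0.431
```

drive_tool([
  [[0, 0, 0], [0, 0, 0]],
])

```text
t: 22.97
eef_pos: [680.9, 132.1, 42.8]
tcp_rot: [3.141, 0.001, -3.141]
ft_force: [-0.3, -1.1, 0.9]
opening: 0.433
```

```bash
python3 look.py b3 660 131 50 40
```

```text
(no output)
```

View pics/b3.png

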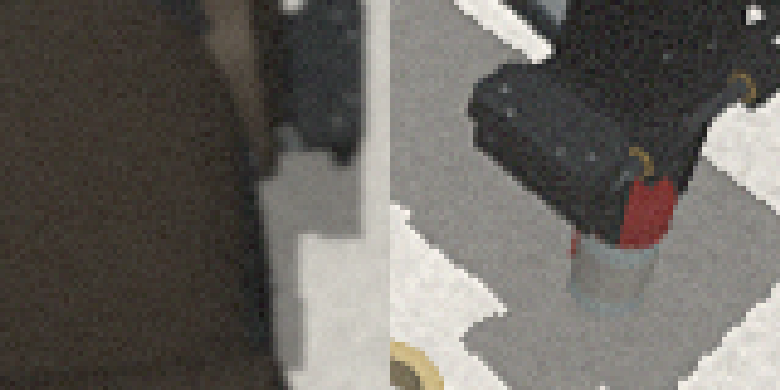

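drive_tool([
  [[0, 0, -0.8], [0, 0, 0]],
  [[0, 0, -0.8], [0, 0, 0]],
  [[0, 0, -0.8], [0, 0, 0]],
  [[0.9, 0.63, 0], [0, 0, 0]],
  [[0.9, 0.63, 0], [0, 0, 0]],
])

```text
t: 23.48
eef_pos: [627.1, 169.6, 115.6]
tcp_rot: [3.141, 0.003, 3.14]
ft_force: [-0.1, 1.1, -1.4]
opening: 0.429
```

drive_tool([
  [[0.9, 0.63, 0], [0, 0, 0]],
  [[0.9, 0.63, 0], [0, 0, 0]],
  [[0.9, 0.63, 0], [0, 0, 0]],
  [[0.9, 0.63, 0], [0, 0, 0]],
  [[0, 0, 0], [0, 0, 0]],
])

```text
t: 23.9
eef_pos: [514.1, 247.9, 114.6]
tcp_rot: [-3.142, -0.003, -3.139]
ft_force: [0.5, 0.1, -0.8]
opening: 0.433
```

drive_tool([
  [[0, 0, 0], [0, 0, 0]],
])

```text
t: 23.98
eef_pos: [517.7, 246.5, 114.8]
tcp_rot: [3.141, 0.0, -3.139]
ft_force: [0.6, 0.2, -0.8]
opening: 0.436
```

drive_tool([
  [[0.53, 0.38, 0], [0, 0, 0]],
  [[0.52, 0.38, 0], [0, 0, 0]],
  [[0, 0, 0.7], [0, 0, 0]],
  [[0, 0, 0.7], [0, 0, 0]],
  [[0, 0, 0], [0, 0, 0]],
])

```text
t: 24.4
eef_pos: [486.4, 267.4, 69.6]
tcp_rot: [-3.14, -0.004, 3.141]
ft_force: [-1.1, -1.2, -1.1]
opening: 0.435
```

drive_tool([
  [[0, 0, 0], [0, 0, 0]],
  [[0, 0, 0], [0, 0, 0]],
])

```text
t: 24.57
eef_pos: [488.1, 268.1, 73.2]
tcp_rot: [3.141, 0.001, 3.141]
ft_force: [-0.3, 0.4, -0.7]
opening: 0.433
```

drive_tool([
  [[0.07, 0.03, 0.4], [0, 0, 0]],
  [[0, 0, 0.35], [0, 0, 0]],
  [[0, 0, 0.08], [0, 0, 0]],
  [[0, 0, 0], [0, 0, 0]],
  [[0, 0, 0], [0, 0, 0]],
])

```text
t: 24.98
eef_pos: [485.4, 269.2, 48.0]
tcp_rot: [3.141, 0.0, 3.142]
ft_force: [-0.6, -0.1, -0.8]
opening: 0.429
```

```bash
python3 look.py b4 486 269 30 50
```

```text
(no output)
```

View pics/b4.png

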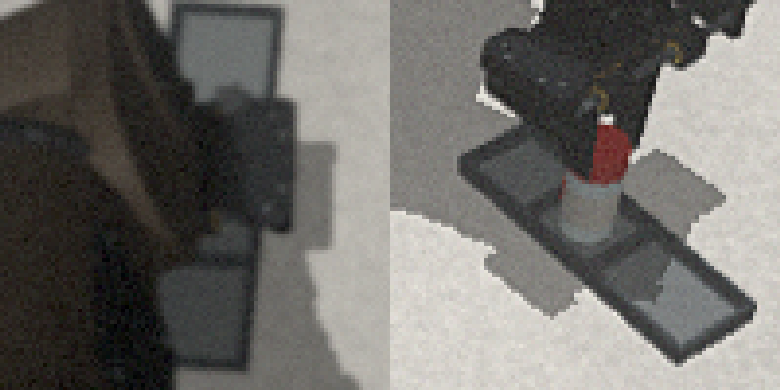

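drive_tool([
  [[0, 0, 0.05], [0, 0, 0]],
  [[0, 0, 0], [0, 0, 0]],
])

```text
t: 25.25
eef_pos: [485.6, 269.3, 46.7]
tcp_rot: [3.141, 0.001, -3.141]
ft_force: [-0.8, -0.8, 2.7]
opening: 0.434
```

drive_tool([
  [[0, 0, 0], [0, 0, 0]],
  [[0, 0, 0], [0, 0, 0]],
  [[0, 0, 0], [0, 0, 0]],
  [[0, 0, -0.4], [0, 0, 0]],
  [[0, 0, -0.8], [0, 0, 0]],
], jaw=0.3)

```text
t: 25.67
eef_pos: [483.8, 268.7, 80.4]
tcp_rot: [-3.14, -0.004, -3.141]
ft_force: [0.8, 0.3, -0.1]
opening: 0.644
```

drive_tool([
  [[0, 0, -1], [0, 0, 0]],
  [[0, 0, -1], [0, 0, 0]],
  [[0.1, -1, 0], [0, 0, -0.5]],
  [[0.1, -1, 0], [0, 0, -0.5]],
  [[0.1, -1, 0], [0, 0, -0.5]],
])

```text
t: 26.08
eef_pos: [479.2, 178.3, 142.6]
tcp_rot: [3.141, 0.001, -3.018]
ft_force: [0.3, -0.2, -0.7]
opening: 0.654
```

```bash
python3 look.py b5 486 269 30 50
```

```text
(no output)
```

View pics/b5.png

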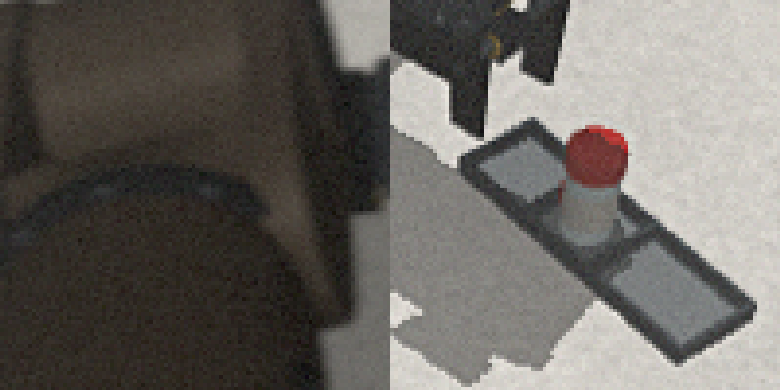

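drive_tool([
  [[0.23, -0.95, 0], [0, 0, 0]],
  [[0.23, -0.95, 0], [0, 0, 0]],
  [[0.23, -0.95, 0], [0, 0, 0]],
  [[0.23, -0.95, 0], [0, 0, 0]],
  [[0.23, -0.95, 0], [0, 0, 0]],
])

```text
t: 26.6
eef_pos: [462.3, 32.6, 142.1]
tcp_rot: [3.141, 0.0, -3.021]
ft_force: [0.6, 0.3, -0.1]
opening: 0.649
```

drive_tool([
  [[0.23, -0.95, 0], [0, 0, 0]],
  [[0.23, -0.95, 0], [0, 0, 0]],
  [[0.23, -0.95, 0], [0, 0, 0]],
  [[0.23, -0.95, 0], [0, 0, 0]],
  [[0.23, -0.9, 0], [0, 0, -0.4]],
])

```text
t: 27.02
eef_pos: [445.2, -111.9, 142.2]
tcp_rot: [3.142, 0.0, -2.99]
ft_force: [0.8, 0.2, 1.0]
opening: 0.646
```

drive_tool([
  [[0, 0, 0], [0, 0, 0]],
  [[0, 0, 0], [0, 0, 0]],
])

```text
t: 27.18
eef_pos: [445.3, -111.4, 142.0]
tcp_rot: [3.141, 0.0, -2.992]
ft_force: [-0.6, 0.1, -0.3]
opening: 0.649
```

Target (445.3, −113.1); go down 105 to ~37.

drive_tool([
  [[0, -0.06, 0.4], [0, 0, 0]],
  [[0, 0, 0.8], [0, 0, 0]],
  [[0, 0, 0.6], [0, 0, 0]],
  [[0, 0, 0], [0, 0, 0]],
  [[0, 0, 0], [0, 0, 0]],
])

```text
t: 27.6
eef_pos: [445.4, -111.4, 87.9]
tcp_rot: [3.14, -0.002, -2.989]
ft_force: [1.0, -0.5, -0.0]
opening: 0.65
```

```bash
python3 look.py b6 445 -113 50 35
```

```text
(no output)
```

View pics/b6.png

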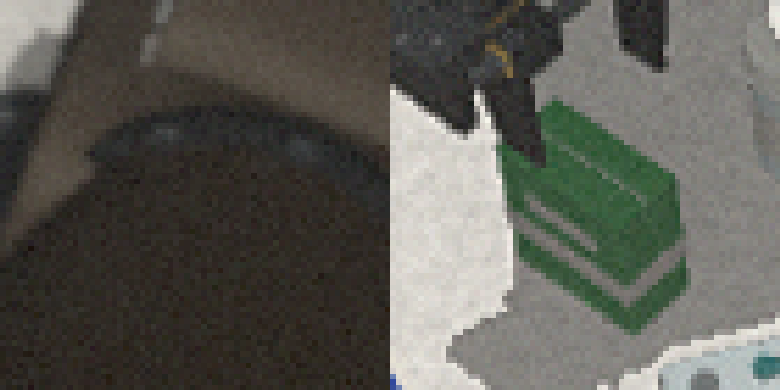

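drive_tool([
  [[0, -0.05, 0.4], [0, 0, 0]],
  [[0, 0, 0.5], [0, 0, 0]],
  [[0, 0, 0.5], [0, 0, 0]],
  [[0, 0, 0.3], [0, 0, 0]],
  [[0, 0, 0], [0, 0, 0]],
])

```text
t: 28.12
eef_pos: [445.5, -113.7, 36.6]
tcp_rot: [3.141, -0.001, -2.989]
ft_force: [0.2, -0.1, 0.6]
opening: 0.647
```

drive_tool([
  [[0, 0, 0], [0, 0, 0]],
  [[0, 0, 0], [0, 0, 0]],
  [[0, 0, 0], [0, 0, 0]],
  [[0, 0, 0], [0, 0, 0]],
  [[0, 0, 0], [0, 0, 0]],
], jaw=-1)

```text
t: 28.53
eef_pos: [446.0, -114.1, 37.7]
tcp_rot: [-3.141, 0.001, -2.989]
ft_force: [-0.6, 0.5, 5.8]
opening: 0.378
```

drive_tool([
  [[0, 0, 0], [0, 0, 0]],
  [[0, 0, 0], [0, 0, 0]],
])

```text
t: 28.7
eef_pos: [446.0, -114.1, 37.6]
tcp_rot: [-3.141, 0.001, -2.989]
ft_force: [0.8, 0.6, 7.4]
opening: 0.377
```

```bash
python3 look.py b7 445 -113 50 35
```

```text
(no output)
```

View pics/b7.png

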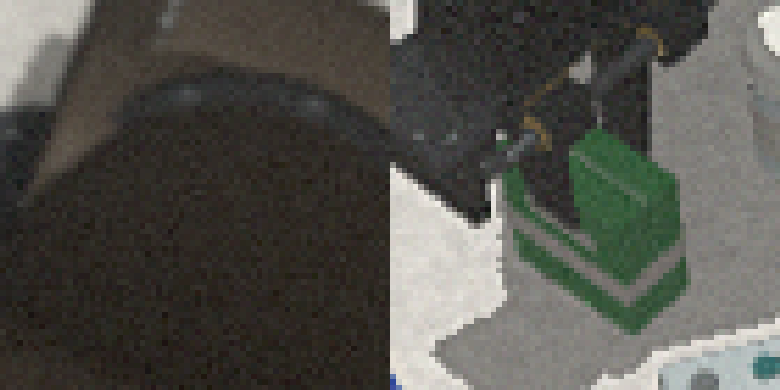

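drive_tool([
  [[0, 0, -0.6], [0, 0, 0]],
  [[0, 0, -0.8], [0, 0, 0]],
  [[0, 0, -0.8], [0, 0, 0]],
  [[0, 0, -0.8], [0, 0, 0]],
  [[0, 0, -0.6], [0, 0, 0.5]],
])

```text
t: 29.22
eef_pos: [445.8, -114.1, 146.9]
tcp_rot: [-3.141, 0.001, -3.029]
ft_force: [0.3, 0.4, -0.4]
opening: 0.377
```

drive_tool([
  [[0, 0, 0], [0, 0, 0.8]],
  [[0, 0, 0], [0, 0, 0.8]],
  [[0, 0, 0], [0, 0, 0.7]],
  [[-0.2, 0.6, 0], [0, 0, 0]],
  [[-0.2, 0.9, 0], [0, 0, 0]],
])

```text
t: 29.63
eef_pos: [461.0, -70.7, 145.2]
tcp_rot: [-3.141, 0.0, 3.067]
ft_force: [0.4, -0.6, -1.1]
opening: 0.376
```

drive_tool([
  [[-0.22, 0.95, 0], [0, 0, 0]],
  [[-0.22, 0.95, 0], [0, 0, 0]],
  [[-0.22, 0.95, 0], [0, 0, 0]],
  [[-0.22, 0.95, 0], [0, 0, 0]],
  [[-0.22, 0.95, 0], [0, 0, 0]],
])

```text
t: 30.05
eef_pos: [504.1, 71.2, 145.1]
tcp_rot: [3.142, -0.0, 3.07]
ft_force: [1.0, -0.4, -1.5]
opening: 0.373
```

drive_tool([
  [[-0.22, 0.95, 0], [0, 0, 0]],
  [[-0.22, 0.95, 0], [0, 0, 0]],
  [[-0.22, 0.95, 0], [0, 0, 0]],
  [[-0.22, 0.95, 0], [0, 0, 0]],
  [[-0.22, 0.95, 0], [0, 0, 0]],
])

```text
t: 30.47
eef_pos: [547.2, 211.0, 145.0]
tcp_rot: [-3.142, -0.0, 3.07]
ft_force: [0.7, -0.6, -1.3]
opening: 0.378
```

drive_tool([
  [[-0.22, 0.9, 0], [0, 0, 0]],
  [[-0.22, 0.7, 0], [0, 0, 0]],
  [[0, 0, 0], [0, 0, 0]],
  [[0, 0, 0], [0, 0, 0]],
])

```text
t: 30.8
eef_pos: [563.4, 257.1, 144.6]
tcp_rot: [-3.141, -0.001, 3.071]
ft_force: [0.5, 0.6, -0.9]
opening: 0.379
```

drive_tool([
  [[-0.08, 0.21, 0.3], [0, 0, 0]],
  [[0, 0, 0.8], [0, 0, 0]],
  [[0, 0, 0.8], [0, 0, 0]],
  [[0, 0, 0.6], [0, 0, 0]],
  [[0, 0, 0], [0, 0, 0]],
])

```text
t: 31.22
eef_pos: [564.7, 261.1, 66.3]
tcp_rot: [-3.139, -0.006, 3.069]
ft_force: [-0.3, -0.9, -1.8]
opening: 0.377
```

drive_tool([
  [[0, 0, 0], [0, 0, 0]],
  [[0, 0, 0], [0, 0, 0]],
])

```text
t: 31.38
eef_pos: [567.2, 262.3, 71.0]
tcp_rot: [3.141, 0.001, 3.069]
ft_force: [-0.8, -0.5, -0.9]
opening: 0.378
```

```bash
python3 look.py b8 545 265 30 50
```

```text
(no output)
```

View pics/b8.png

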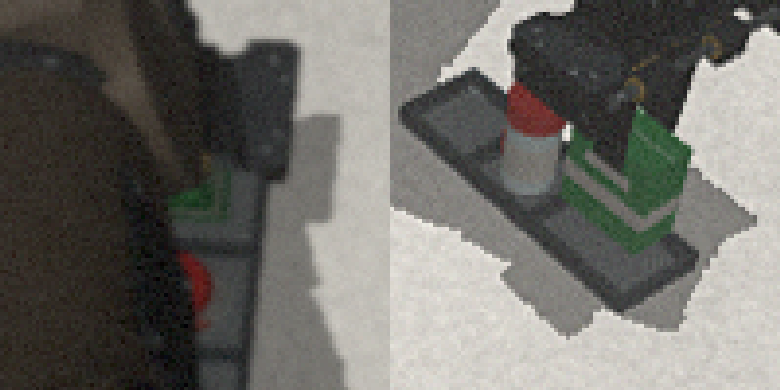

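drive_tool([
  [[0.03, 0.03, 0.4], [0, 0, 0]],
  [[0, 0, 0.4], [0, 0, 0]],
  [[0, 0, 0.15], [0, 0, 0]],
  [[0, 0, 0], [0, 0, 0]],
  [[0, 0, 0], [0, 0, 0]],
])

```text
t: 31.9
eef_pos: [565.5, 263.5, 40.9]
tcp_rot: [-3.141, -0.001, 3.07]
ft_force: [0.0, 0.4, -2.0]
opening: 0.377
```

drive_tool([
  [[0, 0, 0.03], [0, 0, 0]],
  [[0, 0, 0], [0, 0, 0]],
])

```text
t: 32.07
eef_pos: [565.5, 263.5, 40.8]
tcp_rot: [-3.142, -0.0, 3.07]
ft_force: [-2.1, -0.8, 4.9]
opening: 0.378
```

drive_tool([
  [[0, 0, 0], [0, 0, 0]],
  [[0, 0, 0], [0, 0, 0]],
  [[0, 0, 0], [0, 0, 0]],
  [[0, 0, -0.4], [0, 0, 0]],
  [[0, 0, -0.8], [0, 0, 0]],
], jaw=0.3)

```text
t: 32.48
eef_pos: [564.6, 263.1, 75.3]
tcp_rot: [-3.14, -0.004, 3.07]
ft_force: [-0.2, 0.1, 0.0]
opening: 0.637
```

drive_tool([
  [[0, 0, -1], [0, 0, 0]],
  [[0, 0, -1], [0, 0, 0]],
  [[0, 0, -1], [0, 0, 0]],
  [[0, 1, 0], [0, 0, 0]],
  [[0, 1, 0], [0, 0, 0]],
])

```text
t: 32.9
eef_pos: [571.2, 323.5, 170.4]
tcp_rot: [3.139, 0.004, 3.067]
ft_force: [-0.1, 0.2, -0.9]
opening: 0.653
```

drive_tool([
  [[0.7, 1, 0], [0, 0, 0]],
  [[0.7, 1, 0], [0, 0, 0]],
  [[0.7, 1, 0], [0, 0, 0]],
  [[0.7, 1, 0], [0, 0, 0]],
  [[0.7, 1, 0], [0, 0, 0]],
])

```text
t: 33.32
eef_pos: [475.0, 481.9, 167.7]
tcp_rot: [3.141, 0.0, 3.07]
ft_force: [0.9, -0.2, -0.5]
opening: 0.651
```

drive_tool([
  [[0.7, 1, 0], [0, 0, 0]],
  [[0.7, 1, 0], [0, 0, 0]],
  [[0.7, 1, 0], [0, 0, 0]],
  [[0.7, 1, 0], [0, 0, 0]],
  [[0, 0, 0], [0, 0, 0]],
])

```text
t: 33.73
eef_pos: [396.8, 610.9, 167.4]
tcp_rot: [3.14, -0.0, 3.074]
ft_force: [0.4, -0.3, -0.1]
opening: 0.65
```

```bash
python3 - <<'E'
from cell import env
from h import *
for n in("top","scene"):
    p=env.read_camera(n); im=cv2.convertScaleAbs(p["pixels"],alpha=1.5)
    T=[(524.2,-266.1,-.161,(-66,14,80),(90,62,62)),(500.1,268.2,-.072,(66,-14,-80),(90,62,62))]
    if n=="top": im=cv2.resize(im[100:300,170:500],(792,480)); 
    else: im=cv2.resize(im[90:340,180:460],(672,600))
    cv2.imwrite(f"pics/f_{n}.png",im)
    for t in ["jar_purple_center","jar_red_center","jar_yellow_center","jar_white_center","box_orange_center","box_green_center","tape_center","timer_center"]:
        r=env.tip_of(t,p); print(t,[(x["point"],x["score"]) for x in r[:1]])
E
```

```text
jar_purple_center [([602.9, -276.2, 39.3], 0.91)]
jar_red_center [([484.2, 269.4, 41.4], 0.89)]
jar_yellow_center []
jar_white_center []
box_orange_center [([458.6, -258.1, 39.2], 0.66)]
box_green_center [([562.3, 260.7, 46.8], 0.76)]
tape_center [([661.0, -10.6, 15.5], 0.55)]
timer_center [([548.9, -120.8, 7.8], 0.62)]
jar_purple_center [([603.3, -279.6, 44.1], 0.86)]
jar_red_center [([488.2, 267.5, 38.9], 0.63)]
jar_yellow_center [([541.2, -273.1, 44.8], 0.87)]
jar_white_center [([443.4, -10.7, 40.1], 0.79)]
box_orange_center [([457.4, -260.5, 39.8], 0.61)]
box_green_center []
tape_center [([657.8, -4.5, 7.4], 0.67)]
timer_center [([552.1, -115.6, 11.7], 0.64)]
```

View pics/f_top.png

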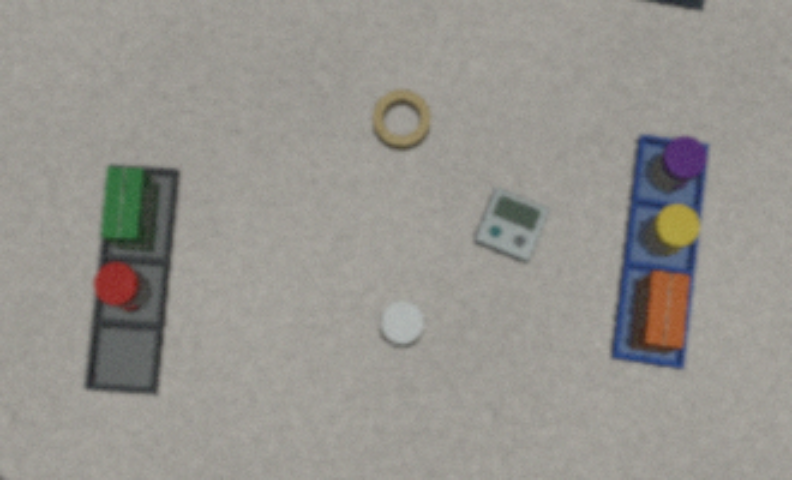

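View pics/f_scene.png

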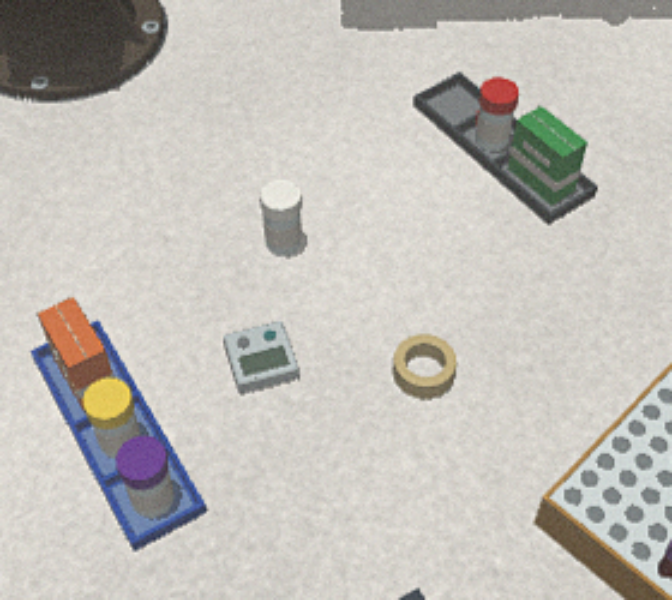

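```bash
python3 -c "
from cell import env
print(env.job_done())"
```

```text
the job is handed in; nothing more can be done
None
```

Both kits are made up and the job was handed in at about 34 s of the 118 s allowed.

- **Blue tray:** the purple and yellow jars each stand in their own square compartment, and the orange slide box stands in the long one.
- **Grey tray:** the red jar stands in a square compartment and the green swab box stands in the long one.
- **Order:** I placed them as listed: purple, yellow, orange, red, green.

**Jar grip:** On the first jar (purple) the pads closed on the edge of the cap, so I released it, regripped squarely on the cap and then moved it. The other two jars were picked up by the cap from the start.

**Last checks:**
- In both final pictures all five items stand upright on the tray floors, and the gripper is well clear.
- The white-capped jar, tape and timer look where they started. Where the detectors found them, they agree with the first readings to within about 6 mm, and I did not measure them more closely.
- For the placed items, the detectors agreed with the targets to within about 5 mm.
- In that last look the detectors missed the yellow and white jars in the top picture and the green box in the scene picture. Each was found by the other camera and is plainly visible.
- The highest wrist force I saw was about 11 N, when setting down the orange box.

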